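Open the lamp stand for loading a dish

TASK

Open the lamp stand so that a dish can be loaded. First push the counterweighted lamp arm up by its front lip, past its balance point, so that it tips over and stays raised by itself; then push the dish carriage sideways, fully out to its stop on the left side of the stand as seen from the robot. Leave the arm raised, and do not lift or shift the dish, bottle or tip box standing around.

Things in the scene. Friction and masses are not known exactly. Their poses are not given: they have to be found in the camera images.
- stand: White lamp stand fixed to the steel bench. Origin on the bench; x points to its rear (front is -x), y to its left, z up. Base plate 30 mm high, from x = -120 to +140 mm and y = -110 to +110 mm. Two white cheeks at the rear (x = 75 to 125, y = -41 to +41 mm, 175 mm high) carry the lamp arm's hinge.
- hinge (a point): Middle of the lamp arm's hinge axis, which runs along the stand's y: at x = 100, y = 0, z = 150 mm in the stand's frame. A steel counterweight, 54 mm across, stands on a stub of the arm 68 mm above it. A black lamp head, 44 mm across, hangs 58 mm below the arm, 125 mm in front of the hinge.
- lip (a point): Middle of the lamp arm's front lip, on its axis: a black round bar 12 mm thick, 106 mm wide along the stand's y, 200 mm from the hinge axis. Behind it a flat black plate, 6 mm thick, 100 mm wide, 45 mm long, joins it to the arm's 26 mm bar. Arm lowered: it is level, the lip 150 mm above the bench, free space under it.
- lamp_arm (a joint): Angle of the lamp arm in rad: 0 lowered (level, lip at the front), growing as the lip goes up and back over the hinge; 1.31 is the upper stop. It balances at about 0.73: below that it falls back to 0, above it it tips on by itself to the stop and rests there. At 0 the lip needs about 1.5 to 3 N of upward push, less and less towards the balance point.
- carriage (a joint): Travel of the dish carriage in m towards the stand's left (+y): starts at 0 to 0.012, the stop is at 0.070. About 2 N of friction; it stays where it is left.
- carriage_end (a point): Centre of the right end face of the dish carriage, to be pushed towards the stand's +y: 100 mm wide, 31 to 61 mm above the bench, at x = -63, y = -55 mm plus the travel in the stand's frame. The carriage is a dark steel block 100 (x) by 110 (y) by 30 mm with a round 63 mm dish well, sliding on the base plate.
- dish: Bystander: small clear covered dish, 58 mm across, 15 mm high, loose on the bench in front of and to the right of the stand; origin at the centre of its underside.
- bottle: Bystander: glass bottle, 60 mm across, 120 mm high, loose, left of the stand; origin at the centre of its underside.
- tip_box: Bystander: pipette tip box, 85 x 120 x 62 mm, loose, right of the stand; origin at the centre of its underside.

How it is judged (in metres and radians):
On the way, in this order (a step that is already met when the one before it is completed fails the run):
1. the lamp arm has tipped past its balance point and is raised at its upper stop (value of joint lamp_arm above 1.2 rad), for 0.3 s.
2. then the carriage is pushed out to its left stop (value of joint carriage above 0.065 m), for 0.2 s.
At the end, for the whole second after the job is handed in: The lamp arm stands raised and still, above 1.2 rad, by itself; the carriage is within 5 mm of its left stop; dish, bottle and tip box stand within 20 mm of where they were (value of joint lamp_arm above 1.2 rad and velocity of joint lamp_arm between -0.05 and 0.05 rad/s and value of joint carriage above 0.065 m and distance of each of dish, bottle, tip_box from where it was at the start of the episode below 0.02 m); the robot touches nothing.
It fails at once if the dish is lifted or shifted (distance of dish from where it was at the start of the episode above 0.02 m).
It fails at once if the bottle is lifted, shifted or tipped (distance of bottle from where it was at the start of the episode above 0.02 m or angle between bottle's own z axis and vertical above 0.5 rad).
It fails at once if the tip box is lifted or shifted (distance of tip_box from where it was at the start of the episode above 0.02 m).
It also fails if it takes over 58 s, if anything falls off the work surface, if the arm or the gripper's body presses on something with over 40 N, if the wrist force passes 120 N, or if a joint passes its speed limit or range.

ROBOT

A 6-joint arm with a two-finger parallel gripper is mounted at the origin on the work surface. World frame = base frame: x ahead of the robot, y to its left, z up, the work surface at z = 0. Lengths are in mm, angles in rad, forces in N, time in s.
With the tool pointing down it reaches from about 350 to 875 mm from the base axis. Payload 4.2 kg.
Tool frame: the origin (TCP) lies at the very end of the fingers, on their centre line; the grasp point (between the pads) lies 19 mm behind it; z points along the fingers, y is the direction in which the jaws open and shut (so a half turn about z gives the same grasp; the last joint's range is limited). The gripper opens to 85 mm and grips with 20 to 120 N. Pads are 22 mm wide; open, the fingers measure 114 mm over their backs; the gripper's body (76 mm by 85 mm) begins 54 mm behind the grasp point. The pads swing forward as they close: fully open they stand 13 mm farther back than shut.
Start: joints at [-0.954, 0.385, 0.008, 0, -1.194, -0.259], TCP at [218.898, -585.391, 231.312] pointing down, gripper open.
Joint ranges: [-3.14, 3.14], [-1.21, 2.06], [-1.07, 1.41], [-3.16, 2.05], [-2.99, -0.16], [-3.1, 3.1]. Speed limits (rad/s): [2.79, 2.79, 3.14, 3.14, 3.14, 3.14].

INTERFACE

Orientations are given as a unit quaternion [x, y, z, w].
In Python, from bench import arm, optics, job gives the robot as it stands.
- The arm moves only by the tool send_rows, never from a script. Its argument "steps" is a list that holds one entry, the list of rows, each a list of 5 numbers: the shift along the tool's x, y, z in cm, then the turn about the tool's z in rad, then the opening, from 0 (shut) to 1 (fully open). A call has 1 to 10 rows; each row shifts and turns the pose as measured when the row begins, along the tool's axes as they then stand; what a row does not reach is not made up. A row lasts 1/12 s, in which the tool goes at most 41.7 mm and 7.16 degrees, less where a joint would pass 70% of its speed; a pose out of reach is approached as far as the arm can. A call with a gripper value outside its range is refused whole. The fingers move at their own pace and stop on an object; the grip force is fixed at half the most. Time passes only in rows, so rows that do not move let the fingers close. It gives the time, the measured TCP pose, the force and the opening at its end, in the units of the state.
- arm.read_state(): the state, without advancing time (a new reading comes with each control period).
- optics.get_image(name): name is "scene" or "top"; returns (picture, depth): 480x640x3 uint8, blue, green, red; 480x640 float32, mm along the optical axis (not along the pixel's ray), 0 where there is no reading.
- optics.get_calibration(name): a dict with "K" (3x3 intrinsics, pixels), "rvec" (rotation vector, rad) and "tvec" (3), from world to camera coordinates, as OpenCV has them. Camera axes: x right, y down, z forward; pixel columns grow to the right and rows downward; lengths in mm; the calibration is good to about 2 mm. A picture is of the moment at which its call begins. get_calibration takes no time and is no camera call.
- job.job_done(): hands the job in, once; it reports no verdict.
The state is a dict: "clock": time; "joints": joint angles; "joint_vel": joint speeds; "joint_efforts": joint torques, N m; "position": TCP position; "ee_rot": TCP orientation; "contact_force": force on the tool from outside, world axes, zero at the start; "wrist_torque": the same for the moment, N m; "gripper_width": finger opening in mm.
Only numpy, scipy, OpenCV 4.12 (cv2) and the standard library are available. Lean on these libraries where they do the work, as an engineer would, in place of code of your own. Each camera call takes 0.05 s, during which the arm holds its last target. There are 200 camera calls.

## Working session

There is one attempt and no reset: what is moved stays moved. The work goes in short steps, Python scripts to look and compute and a tool call to move; the robot and the scene stay as the last step left them, time stands still between calls to the robot, and variables do not carry over. Pictures are saved under pics/ and viewed, about 8 in all and at most 12, crops included, and the job is handed in when it is done.

Besides the shell and the picture viewer there is one more tool, called after "Request:" by a JSON object that holds its "api" and its "payload", one argument or row to a line. send_rows: Moves the arm, as the interface text tells. Its arguments: {"type":"object","properties":{"steps":{"type":"array","items":{"type":"array","items":{"type":"array","items":{"type":"number"}}}}},"required":["steps"]}

```bash
mkdir -p pics; cat > h.py <<'E'
import numpy as np, cv2
from bench import arm, optics, job
from scipy.spatial.transform import Rotation as R
def cloud(n):
    im,d=optics.get_image(n); c=optics.get_calibration(n)
    K=np.array(c["K"],float); Rm=cv2.Rodrigues(np.array(c["rvec"],float))[0]; t=np.array(c["tvec"],float).ravel()
    v,u=np.mgrid[:480,:640]
    p=np.stack([(u-K[0,2])/K[0,0]*d,(v-K[1,2])/K[1,1]*d,d],-1)
    w=(p-t)@Rm; w[d<=0]=np.nan
    return im,w
E
python3 - <<'E'
from h import *
for n in("scene","top"):
    im,w=cloud(n); cv2.imwrite(f"pics/{n}0.png",im); np.save(f"{n}0.npy",w)
s=arm.read_state(); print(s)
E
```

```text
{'clock': 0.1, 'joints': array([-9.54400967e-01,  3.85470923e-01,  6.78907429e-03, -4.32601016e-04,
       -1.19399605e+00, -2.58609437e-01]), 'joint_vel': array([ 9.43046632e-05, -1.02000820e-03,  3.28419554e-03,  2.03005797e-03,
        1.60158247e-03, -1.36419099e-03]), 'joint_efforts': array([-9.39504498e-04, -3.93320310e+01,  1.88928473e+01,  4.19794008e+00,
       -2.56603016e-03, -7.78762601e-07]), 'position': array([ 218.72147832, -584.9355545 ,  230.34700372]), 'ee_rot': array([-1.77861725e-01,  9.84055019e-01,  9.37356205e-04, -2.16475502e-04]), 'contact_force': array([0.15140205, 0.1876524 , 0.05972805]), 'wrist_torque': array([ 0.04646211, -0.04426545,  0.09053003]), 'gripper_width': 85.6885471061598}
```

View pics/scene0.png

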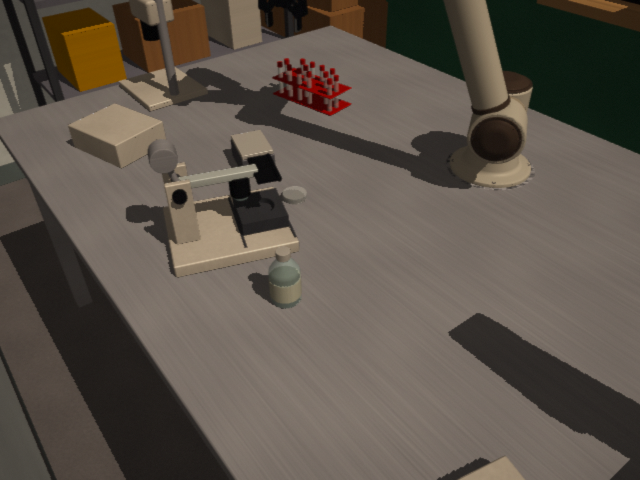

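View pics/top0.png

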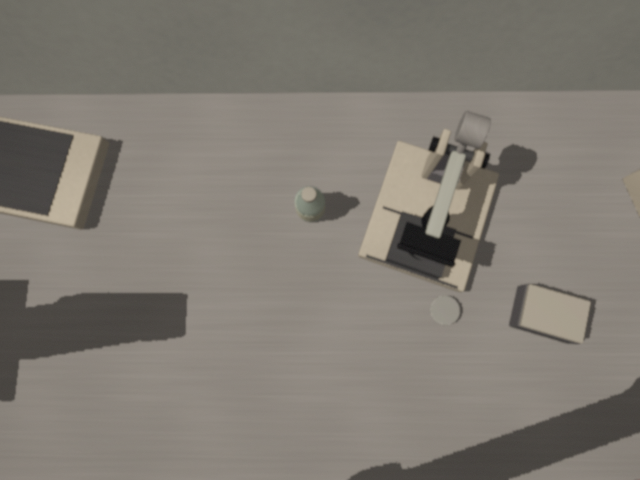

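The scene shows the stand with the lip facing the robot. In the top view the base plate's corners are at about (400,145), (497,190), (467,288) and (362,257). The lip is near (428,245), the dish at (445,310), the bottle at (310,203) and the tip box at (555,313).

```bash
python3 - <<'E'
from h import *
w=np.load("top0.npy")
for u,v in[(400,150),(490,192),(463,280),(370,252),(428,245),(445,310),(310,195),(555,313),(440,200),(445,180),(380,230),(415,262),(408,240),(455,256)]: print(u,v,w[v,u].round(0))
r=w[120:300,340:510].reshape(-1,3)
b=r[(r[:,2]>24)&(r[:,2]<36)]; 
print("base rect",cv2.minAreaRect(b[:,:2].astype(np.float32)),len(b), np.median(b[:,2]))
# bar top & lip plate
a=r[(r[:,2]>135)&(r[:,2]<172)]; print(len(a), a.min(0),a.max(0))
l=w[220:270,395:465].reshape(-1,3); l=l[(l[:,2]>140)&(l[:,2]<160)]
print("lip",len(l),np.median(l[:,2]),cv2.minAreaRect(l[:,:2].astype(np.float32)))
c=w[235:285,380:460].reshape(-1,3); c=c[(c[:,2]>50)&(c[:,2]<68)]
print("carr",len(c),cv2.minAreaRect(c[:,:2].astype(np.float32)))
t=w[270:350,505:600].reshape(-1,3); t=t[(t[:,2]>50)&(t[:,2]<75)]
print("tip",cv2.minAreaRect(t[:,:2].astype(np.float32)))
d=w[290:330,425:470].reshape(-1,3); d=d[(d[:,2]>7)&(d[:,2]<25)]; print("dish",np.median(d,0),d.min(0),d.max(0))
d=w[175:230,285:335].reshape(-1,3); d=d[d[:,2]>40]; print("bottle",d.min(0),d.max(0))
E
```

```text
400 150 [ 801. -116.   30.]
490 192 [ 710. -297.   28.]
463 280 [ 530. -231.   29.]
370 252 [586. -49.  30.]
428 245 [ 579. -139.  152.]
445 310 [ 472. -197.   12.]
310 195 [679.  69. 121.]
555 313 [ 465. -390.   61.]
440 200 [ 658. -162.  158.]
445 180 [ 695. -172.  160.]
380 230 [631. -70.  28.]
415 262 [ 561. -132.   61.]
408 240 [ 587. -104.  154.]
455 256 [ 559. -184.  155.]
base rect ((665.3345947265625, -171.3054656982422), (220.17877197265625, 260.51275634765625), 70.33726501464844) 8082 29.405857683110554
3763 [ 540.2208016  -252.85479105  135.0262185 ] [786.779375   -84.59272643 171.98932605]
lip 1879 152.9140254803544 ((594.2391967773438, -145.50250244140625), (104.69585418701172, 80.9503402709961), 70.61759185791016)
carr 862 ((590.8994750976562, -143.23797607421875), (110.78585815429688, 87.79252624511719), 70.53609466552734)
tip ((463.37615966796875, -390.26898193359375), (118.94590759277344, 83.15689086914062), 74.08749389648438)
dish [ 471.75520738 -195.7029045    14.03054276] [ 444.40045364 -231.22410341    7.27128248] [ 511.80123559 -166.92923359   24.55165747]
bottle [650.78373297  43.31419944  40.04156044] [710.43276607 101.07079154 123.73108033]
```

```bash
cat >> h.py <<'E'
O=np.array([655.9,-167.9]); EX=np.array([.9417,-.3364]); EY=np.array([.3364,.9417])
def st(p): d=np.asarray(p)[:2]-O; return np.array([d@EX,d@EY,p[2]]).round(1)
def show():
    s=arm.read_state(); r=R.from_quat(s["ee_rot"]).as_matrix()
    f=s["contact_force"]; print("t",s["clock"],"stand",st(s["position"]),"F",np.round([f[:2]@EX,f[:2]@EY,f[2]],1),"xaxis",(r[:2,0]@EX).round(3),(r[:2,0]@EY).round(3),"zz",r[2,2].round(3),"w",round(s["gripper_width"],1),"j",s["joints"].round(2))
E
python3 -c "
from h import *
show()"
```

```text
t 0.1 stand [-271.4 -539.8  230.3] F [0.1 0.2 0.1] xaxis -0.764 -0.645 zz -1.0 w 85.7 j [-0.95  0.39  0.01 -0.   -1.19 -0.26]
```

Request:
{"api": "send_rows", "payload": {
  "steps": [
    [[0,0,0,0.12,0],[0,0,0,0.12,0],[0,0,0,0.12,0],[0,0,0,0.12,0],[0,0,0,0.12,0],[0,0,0,0.1,0]]
  ]
}}

```text
clock: 0.6
position: [217.9, -583.0, 226.2]
ee_rot: [0.185, 0.983, 0.004, -0.003]
contact_force: [0.3, 0.0, 0.3]
gripper_width: 12.2
```

```bash
python3 -c "
from h import *
show()"
```

```text
t 0.6 stand [-272.8 -538.2  226.2] F [0.3 0.1 0.3] xaxis -1.0 0.028 zz -1.0 w 12.2 j [-0.95  0.39  0.   -0.   -1.19 -0.99]
```

Request:
{"api": "send_rows", "payload": {
  "steps": [
    [[-0.9,3.9,-0.1,0.02,0],[-0.9,3.9,-0.1,0,0],[-0.9,3.9,-0.1,0,0],[-0.9,3.9,-0.1,0,0],[-0.9,3.9,-0.1,0,0],[-0.9,3.9,-0.1,0,0],[-0.9,3.9,-0.1,0,0],[-0.9,3.9,-0.1,0,0],[-0.9,3.9,-0.1,0,0],[-0.9,3.9,-0.1,0,0]]
  ]
}}

```text
clock: 1.43
position: [454.1, -249.6, 232.0]
ee_rot: [0.205, 0.979, 0.007, -0.008]
contact_force: [1.0, -0.1, 0.3]
gripper_width: -0.0
```

```bash
python3 -c "
from h import *
show()"
```

```text
t 1.4333 stand [-162.6 -144.8  232. ] F [1.  0.2 0.3] xaxis -0.997 0.07 zz -1.0 w -0.0 j [-0.2   0.21 -0.23 -0.02 -1.14 -1.78]
```

Request:
{"api": "send_rows", "payload": {
  "steps": [
    [[-0.3,3.6,0,-0.04,0],[-0.3,3.6,0,-0.03,0],[-0.3,3.6,0,0,0],[-0.3,3.6,0,0,0],[0,0,3,0,0],[0,0,3,0,0],[0,0,3,0,0],[0,0,2,0,0],[0,0,0,0,0]]
  ]
}}

```text
clock: 2.18
position: [523.1, -100.8, 119.5]
ee_rot: [0.162, 0.987, 0.008, -0.005]
contact_force: [0.1, -0.1, -0.7]
gripper_width: -0.3
```

```bash
python3 -c "
from h import *
show()
im,w=cloud('scene'); cv2.imwrite('pics/s1.png',cv2.resize(im[100:330,100:400],None,fx=2.5,fy=2.5)); show()"
```

```text
t 2.1833 stand [-147.6   18.5  119.5] F [ 0.1 -0.1 -0.7] xaxis -1.0 -0.018 zz -1.0 w -0.3 j [ 0.1   0.35 -0.35 -0.02 -0.88 -1.98]
t 2.2333 stand [-146.6   18.6  121.2] F [0.5 0.3 0.3] xaxis -1.0 -0.018 zz -1.0 w 0.3 j [ 0.1   0.34 -0.35 -0.02 -0.88 -1.98]
```

View pics/s1.png

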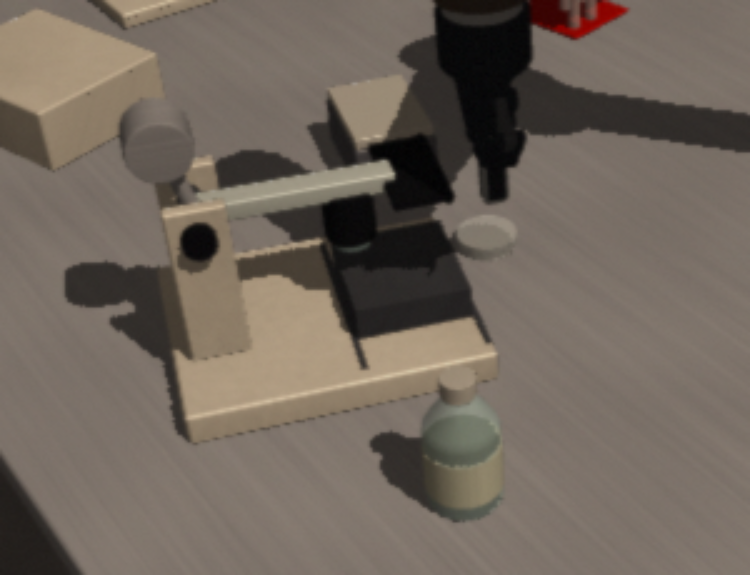

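The shut fingers (crop 492,190) hang in front of the lip (430,175), and everything around is untouched. I'll close in and make contact.

Request:
{"api": "send_rows", "payload": {
  "steps": [
    [[-0.6,-1.8,0.8,0,0],[-0.6,0,0.2,0,0],[-0.6,0,0,0,0],[-0.4,0,0,0,0],[-0.4,0,0,0,0],[-0.4,0,0,0,0],[-0.4,0,0,0,0]]
  ]
}}

```text
clock: 2.82
position: [544.9, -126.8, 116.1]
ee_rot: [0.163, 0.987, 0.009, -0.013]
contact_force: [-10.8, 6.8, 7.9]
gripper_width: -0.1
```

```bash
python3 -c "
from h import *
show()"
```

```text
t 2.8167 stand [-118.3    1.4  116.1] F [-12.5   2.8   7.9] xaxis -0.999 -0.016 zz -0.999 w -0.1 j [ 0.05  0.4  -0.28 -0.03 -0.92 -1.93]
```

Contact is at x = -118 as predicted, with friction of at least 0.6. Next I'll drag the lip up while pressing.

Request:
{"api": "send_rows", "payload": {
  "steps": [
    [[-0.4,0,-0.6,0,0],[-0.4,0,-0.8,0,0],[-0.4,0,-0.8,0,0],[-0.4,0,-0.8,0,0],[-0.4,0,-0.8,0,0]]
  ]
}}

```text
clock: 3.23
position: [545.3, -127.0, 148.1]
ee_rot: [0.165, 0.985, 0.012, -0.039]
contact_force: [-7.2, 3.9, -0.8]
gripper_width: 0.1
```

```bash
python3 -c "
from h import *
show()
im,w=cloud('scene'); cv2.imwrite('pics/s2.png',cv2.resize(im[100:330,100:400],None,fx=2.5,fy=2.5)); show()"
```

```text
t 3.2333 stand [-117.9    1.4  148.1] F [-8.1  1.3 -0.8] xaxis -0.997 -0.012 zz -0.997 w 0.1 j [ 0.04  0.39 -0.2  -0.05 -1.06 -1.92]
t 3.2833 stand [-117.6    1.4  149.4] F [-10.    2.6   1.8] xaxis -0.997 -0.012 zz -0.997 w 0.3 j [ 0.04  0.39 -0.19 -0.05 -1.06 -1.92]
```

View pics/s2.png

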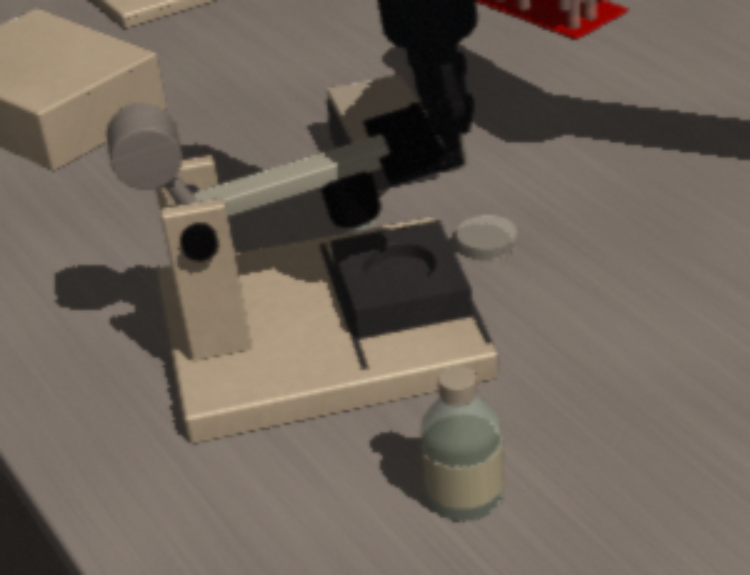

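The lip is being carried: the arm now slopes up, lip about (440,150). The dish well is visible and the bystanders are untouched. I'll carry on along the arc.

Request:
{"api": "send_rows", "payload": {
  "steps": [
    [[-0.5,0,-0.8,0,0],[-0.5,0,-0.8,0,0],[-0.6,0,-0.8,0,0],[-0.6,0,-0.8,0,0],[-0.7,0,-0.8,0,0]]
  ]
}}

```text
clock: 3.7
position: [550.9, -129.2, 182.9]
ee_rot: [0.166, 0.983, 0.016, -0.073]
contact_force: [-14.3, 7.2, 3.1]
gripper_width: -0.3
```

```bash
python3 -c "
from h import *
show(); print(R.from_quat(arm.read_state()['ee_rot']).as_matrix()[:,2].round(3))"
```

```text
t 3.7 stand [-111.9    1.1  182.9] F [-15.9   2.    3.1] xaxis -0.989 -0.009 zz -0.989 w -0.3 j [ 0.02  0.4  -0.08 -0.06 -1.23 -1.9 ]
[-0.138  0.056 -0.989]
```

Request:
{"api": "send_rows", "payload": {
  "steps": [
    [[-0.5,0,-1,0,0],[-0.5,0,-1,0,0],[-0.6,0,-1,0,0],[-0.6,0,-1,0,0],[-0.7,0,-1,0,0]]
  ]
}}

```text
clock: 4.12
position: [570.5, -136.2, 231.0]
ee_rot: [0.165, 0.982, 0.018, -0.094]
contact_force: [-8.0, 2.8, 4.2]
gripper_width: -0.1
```

```bash
python3 -c "
from h import *
show()
im,w=cloud('scene'); cv2.imwrite('pics/s3.png',cv2.resize(im[60:300,100:400],None,fx=2.5,fy=2.5)); show()"
```

```text
t 4.1167 stand [-91.1   1.1 231. ] F [-8.4 -0.   4.2] xaxis -0.982 -0.011 zz -0.982 w -0.1 j [ 0.01  0.42  0.07 -0.07 -1.4  -1.89]
t 4.1667 stand [-89.4   1.1 233.3] F [-9.8  1.6  9.3] xaxis -0.982 -0.011 zz -0.982 w -0.0 j [ 0.01  0.42  0.08 -0.07 -1.41 -1.89]
```

View pics/s3.png

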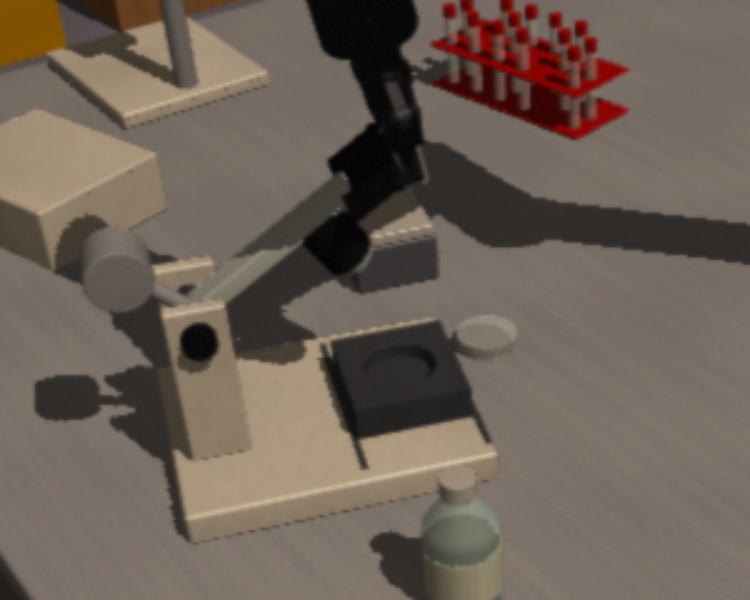

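The arm is at about 0.55 rad, lip at crop (395,165), still in contact. I'll push mostly rearward now.

Request:
{"api": "send_rows", "payload": {
  "steps": [
    [[-0.9,0,-0.7,0,0],[-1,0,-0.7,0,0],[-1,0,-0.7,0,0],[-1,0,-0.6,0,0],[-1,0,-0.5,0,0]]
  ]
}}

```text
clock: 4.58
position: [601.7, -147.8, 273.3]
ee_rot: [0.16, 0.98, 0.018, -0.117]
contact_force: [-11.4, 4.7, 12.3]
gripper_width: 0.2
```

```bash
python3 -c "
from h import *
show()"
```

```text
t 4.5833 stand [-57.8   0.7 273.3] F [-12.3   0.6  12.3] xaxis -0.972 -0.019 zz -0.972 w 0.2 j [-0.01  0.48  0.27 -0.07 -1.59 -1.87]
```

Request:
{"api": "send_rows", "payload": {
  "steps": [
    [[-1,0,-0.2,0,0],[-1,0,-0.2,0,0],[-1,0,-0.2,0,0],[0,0,0,0,0]]
  ]
}}

```text
clock: 4.92
position: [626.1, -155.8, 290.8]
ee_rot: [0.157, 0.98, 0.017, -0.118]
contact_force: [-0.1, 0.0, 0.2]
gripper_width: 0.0
```

```bash
python3 -c "
from h import *
show()
im,w=cloud('scene'); cv2.imwrite('pics/s4.png',cv2.resize(im[60:300,100:400],None,fx=2.5,fy=2.5)); show()"
```

```text
t 4.9167 stand [-32.2   1.4 290.8] F [-0.1 -0.   0.2] xaxis -0.971 -0.024 zz -0.972 w 0.0 j [-0.02  0.52  0.38 -0.06 -1.66 -1.86]
t 4.9667 stand [-32.6   1.4 291.2] F [0.3 0.2 0.6] xaxis -0.971 -0.025 zz -0.972 w 0.1 j [-0.02  0.52  0.38 -0.06 -1.66 -1.86]
```

View pics/s4.png

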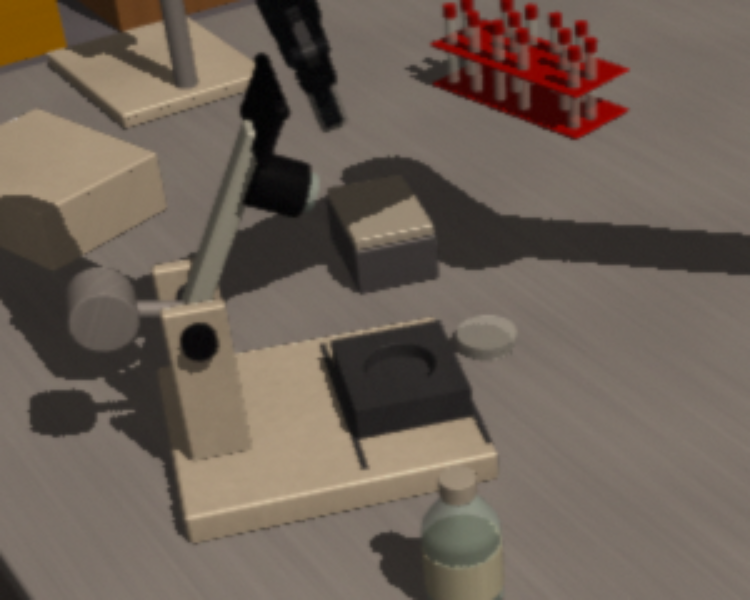

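The arm has tipped over: bar near vertical, lip at crop (262,65), and the tool (335,110) reads zero force. The tool has picked up about 13° of tilt, leaning towards the lamp head. So I'll push the carriage with the rear finger of an opened gripper, which keeps the gripper body well forward of the head. First I retreat and turn.

Request:
{"api": "send_rows", "payload": {
  "steps": [
    [[3,0,0,0,0],[3,0,0,0,0],[3,0,0,0,0],[3,0,0,0,0],[0,-3,0,0,0],[0,-3,0,0,0],[0,-3,0,0,0],[0,-2,0,0,0]]
  ]
}}

```text
clock: 5.63
position: [474.1, -219.6, 317.7]
ee_rot: [0.152, 0.981, 0.017, -0.119]
contact_force: [0.5, -0.5, -0.5]
gripper_width: -0.1
```

Request:
{"api": "send_rows", "payload": {
  "steps": [
    [[0,0,0,-0.125,1],[0,0,0,-0.125,1],[0,0,0,-0.125,1],[0,0,0,-0.125,1],[0,0,0,-0.125,1],[0,0,0,-0.125,1],[0,0,0,-0.125,1],[0,0,0,-0.125,1],[0,0,0,-0.125,1],[0,0,0,-0.125,1]]
  ]
}}

```text
clock: 6.47
position: [467.8, -222.3, 317.2]
ee_rot: [-0.453, 0.884, 0.084, -0.085]
contact_force: [0.6, -0.5, 0.8]
gripper_width: 85.2
```

```bash
cat >> h.py <<'E'
def need(tgt):
    s=arm.read_state(); r=R.from_quat(s["ee_rot"]).as_matrix(); p=st(s["position"])
    M=np.array([[*EX,0],[*EY,0],[0,0,1]])@r
    print("axes(stand rows)\n",M.round(3)); print("cm in tool",((np.array(tgt)-p)@M/10).round(1), "turn to y=-ex:",round(float(np.arctan2(M[1,1],-M[0,1])),3))
E
python3 -c "
from h import *
show(); need([-140,-110,150])"
```

```text
t 6.4667 stand [-158.9 -114.5  317.2] F [ 0.8 -0.3  0.8] xaxis -0.269 -0.96 zz -0.972 w 85.2 j [-0.15  0.28  0.06 -0.04 -1.59 -0.47]
axes(stand rows)
 [[-0.269 -0.934 -0.237]
 [-0.96   0.278 -0.008]
 [ 0.074  0.225 -0.972]]
cm in tool [-2.2 -5.4 15.8] turn to y=-ex: 0.29
```

Request:
{"api": "send_rows", "payload": {
  "steps": [
    [[0,0,0,-0.12,1],[0,0,0,-0.12,1],[0,0,0,-0.05,1],[0,0,0,0,1],[0,-1.4,3.8,0,1],[0,-1.4,3.8,0,1],[0,-1.4,3.8,0,1],[0,-1.4,3.8,0,1],[0,0,0,0,1]]
  ]
}}

```text
clock: 7.22
position: [486.7, -228.3, 155.2]
ee_rot: [-0.579, 0.807, 0.09, -0.066]
contact_force: [-1.0, -0.3, -1.2]
gripper_width: 85.5
```

```bash
python3 -c "
from h import *
show(); need([-140,-110,48])
w=cloud('scene')[1]
a=w[60:260,150:300].reshape(-1,3); a=a[a[:,2]>200]
S=np.array([st(p) for p in a]); S=S[(abs(S[:,1])<60)&(S[:,0]>-10)]; print(S.min(0),S.max(0),len(S))
im,w=cloud('top'); cv2.imwrite('pics/t5.png',cv2.resize(im[90:370,330:630],None,fx=2,fy=2))
"
```

```text
t 7.2167 stand [-139.  -113.8  155.2] F [-0.8 -0.6 -1.2] xaxis 0.017 -1.0 zz -0.975 w 85.5 j [-0.16  0.42 -0.15 -0.04 -1.23 -0.15]
axes(stand rows)
 [[ 0.017 -0.975 -0.222]
 [-1.    -0.016 -0.006]
 [ 0.002  0.222 -0.975]]
cm in tool [-0.4 -2.3 10.5] turn to y=-ex: -0.017
[  3.4 -50.9 200.1] [ 91.2  55.9 350.3] 1542
```

View pics/t5.png

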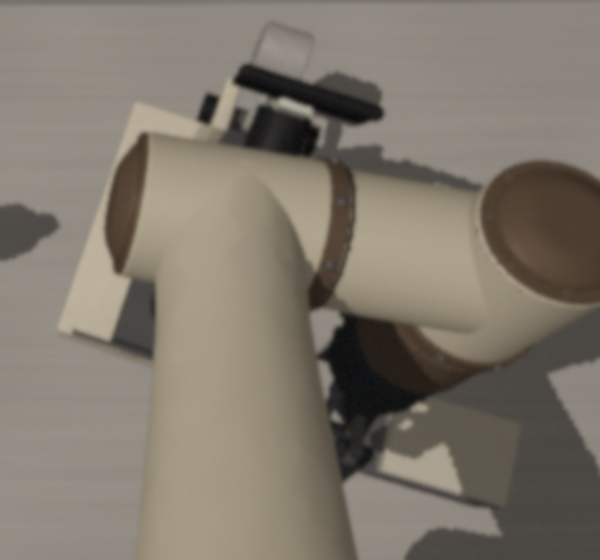

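The arm stands raised, and its cloud reaches z = 350 as expected. But the robot's wrist link (crop 110–480, 140–330) comes near the raised head (285,130), so I'll check the clearance in 3D before descending.

```bash
python3 - <<'E'
from h import *
w=np.load("top0.npy")*0
w=cloud("top")[1]
for u,v in[(100,215),(150,145),(150,200),(250,145),(250,160),(250,200),(320,170),(330,240),(420,180),(420,250),(480,200),(540,170),(540,230),(590,300),(230,400),(285,135),(380,112)]:
    print((u,v),st(w[90+v//2,330+u//2]))
w=cloud("scene")[1]; S=(w-np.array([*O,0])); X=S[...,:2]@EX; Y=S[...,:2]@EY; Z=w[...,2]
for lo in range(200,560,40):
    m=(Z>lo)&(Z<lo+40)&(X<400)&(X>-300)&(Y>-350)&(Y<150)
    m&=~((X>0)&(abs(Y)<60)&(Z<360))
    if m.sum()>5: print(lo,m.sum(),"x",np.percentile(X[m],[1,99]).round(),"y",np.percentile(Y[m],[1,99]).round())
E
```

```text
(100, 215) [  8.6 105.7  30.7]
(150, 145) [-83.9 100.9 491.9]
(150, 200) [-116.3   91.8  499.4]
(250, 145) [ 28.5  18.1 271.1]
(250, 160) [-75.1  47.8 492.8]
(250, 200) [-101.9   43.9  507.6]
(320, 170) [-66.7  10.4 489.3]
(330, 240) [-105.1   -3.   497.4]
(420, 180) [-47.7 -46.1 474.3]
(420, 250) [-93.2 -49.5 493.1]
(480, 200) [-58.1 -70.8 497. ]
(540, 170) [-34.4 -93.9 502.3]
(540, 230) [-72.  -95.  516.1]
(590, 300) [ -97.  -128.5  511.6]
(230, 400) [-214.2   37.6  574.3]
(285, 135) [ 39.6  -2.2 283.4]
(380, 112) [ 47.4 -48.7 349. ]
200 472 x [-188.  -51.] y [-126.  -94.]
240 971 x [-193.  -49.] y [-123.  -92.]
280 664 x [-180.  -70.] y [-121.  -73.]
320 695 x [-137.  -59.] y [-117.  -72.]
360 551 x [-116.  -48.] y [-109.  -69.]
400 606 x [-141.  -39.] y [-113.  112.]
440 2137 x [-177.  -36.] y [-98. 116.]
480 1551 x [-198.  -58.] y [ -3. 113.]
```

The wrist link's rear edge is at x ≈ -34, against the lamp head's front at x ≈ +3. That is about 35 mm clear, so I'll keep x near -145 and descend.

Request:
{"api": "send_rows", "payload": {
  "steps": [
    [[0,-0.5,2.8,0,1],[0,-0.5,2.8,0,1],[0,-0.5,2.8,0,1],[0,-0.4,2,0,1],[0,0,0,0,1]]
  ]
}}

```text
clock: 7.83
position: [502.9, -233.3, 74.9]
ee_rot: [-0.583, 0.808, 0.067, -0.048]
contact_force: [-0.1, -0.5, -0.6]
gripper_width: 85.5
```

```bash
python3 -c "
from h import *
show(); need([-145,-112,43])
im,w=cloud('scene'); cv2.imwrite('pics/s6.png',cv2.resize(im[60:300,100:400],None,fx=2.5,fy=2.5))
"
```

```text
t 7.8333 stand [-122.1 -113.1   74.9] F [ 0.1 -0.5 -0.6] xaxis 0.022 -1.0 zz -0.986 w 85.5 j [-0.16  0.5  -0.23 -0.03 -1.   -0.15]
axes(stand rows)
 [[ 0.022 -0.986 -0.164]
 [-1.    -0.021 -0.004]
 [ 0.     0.164 -0.986]]
cm in tool [-0.2  1.7  3.5] turn to y=-ex: -0.021
```

View pics/s6.png

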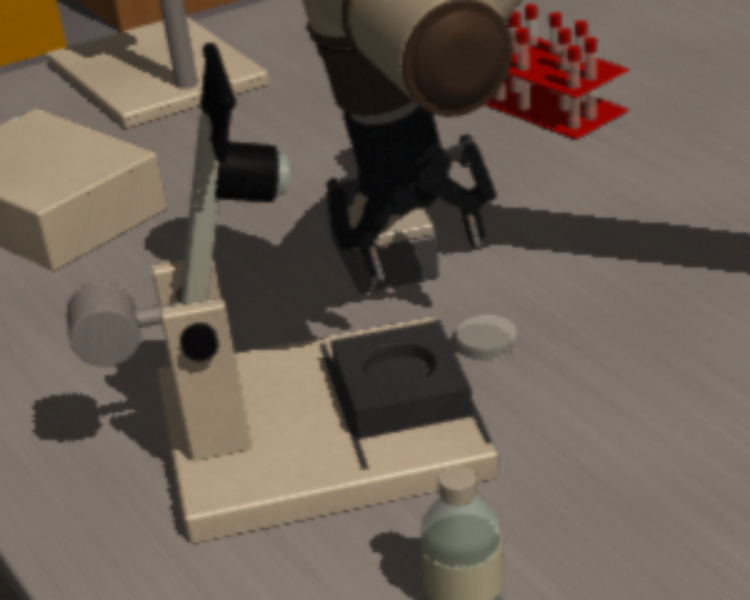

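The lamp arm is raised (lip at 210,50). The open fingers (375,285 and 475,240) are to the right of the carriage and well clear of the head. I'll lower the last bit.

Request:
{"api": "send_rows", "payload": {
  "steps": [
    [[0,0.7,1.3,0,1],[0,0.7,1.3,0,1],[0,0.4,1,0,1],[0,0,0,0,1]]
  ]
}}

```text
clock: 8.22
position: [490.7, -228.7, 56.6]
ee_rot: [-0.585, 0.808, 0.055, -0.04]
contact_force: [-0.1, 0.8, -0.5]
gripper_width: 85.7
```

```bash
python3 -c "
from h import *
show(); need([-145,-77,38])
"
```

```text
t 8.2167 stand [-135.1 -112.8   56.6] F [-0.4  0.7 -0.5] xaxis 0.024 -1.0 zz -0.991 w 85.7 j [-0.15  0.5  -0.3  -0.03 -0.91 -0.15]
axes(stand rows)
 [[ 0.024 -0.99  -0.136]
 [-1.    -0.024 -0.003]
 [-0.     0.136 -0.991]]
cm in tool [-3.6  0.6  2. ] turn to y=-ex: -0.025
```

Request:
{"api": "send_rows", "payload": {
  "steps": [
    [[0,0.6,1.2,0,1],[0,0.3,1,0,1],[0,0,0,0,1],[-1,0,0,0,1],[-1,0,0,0,1],[-1,0,0,0,1]]
  ]
}}

```text
clock: 8.72
position: [498.9, -198.2, 47.9]
ee_rot: [-0.585, 0.809, 0.046, -0.032]
contact_force: [-0.2, -0.4, -0.2]
gripper_width: 85.4
```

```bash
python3 -c "
from h import *
show(); need([-145,4,38])
"
```

```text
t 8.7167 stand [-137.6  -81.3   47.9] F [-0.  -0.5 -0.2] xaxis 0.025 -1.0 zz -0.994 w 85.4 j [-0.09  0.49 -0.34 -0.04 -0.85 -0.2 ]
axes(stand rows)
 [[ 0.025 -0.993 -0.112]
 [-1.    -0.025 -0.001]
 [-0.002  0.112 -0.994]]
cm in tool [-8.5  0.4  1.1] turn to y=-ex: -0.025
```

Request:
{"api": "send_rows", "payload": {
  "steps": [
    [[0,0.1,1,0,1],[0,0.1,1,0,1],[0,0.1,0.4,0,1],[0,0,0,0,1]]
  ]
}}

```text
clock: 9.05
position: [496.0, -193.0, 23.3]
ee_rot: [-0.587, 0.808, 0.044, -0.031]
contact_force: [0.4, 0.5, 0.3]
gripper_width: 85.3
```

```bash
python3 -c "
from h import *
show(); need([-140,4,33])
"
```

```text
t 9.05 stand [-142.1  -77.5   23.3] F [0.3 0.6 0.3] xaxis 0.03 -1.0 zz -0.994 w 85.3 j [-0.08  0.52 -0.37 -0.04 -0.79 -0.2 ]
axes(stand rows)
 [[ 0.03  -0.994 -0.108]
 [-1.    -0.03  -0.001]
 [-0.002  0.108 -0.994]]
cm in tool [-8.1 -0.3 -1. ] turn to y=-ex: -0.03
```

Request:
{"api": "send_rows", "payload": {
  "steps": [
    [[0,0,-0.8,0,1],[0,0,-0.3,0,1],[-1,0,-0.1,0,1],[-1,0,-0.1,0,1],[-1,0,-0.1,0,1],[-1,0,-0.1,0,1]]
  ]
}}

```text
clock: 9.55
position: [508.2, -155.2, 38.3]
ee_rot: [-0.585, 0.809, 0.046, -0.033]
contact_force: [-0.8, -2.3, -1.1]
gripper_width: 85.1
```

```bash
python3 -c "
from h import *
show(); need([-140,4,33])
"
```

```text
t 9.55 stand [-143.3  -37.7   38.3] F [ 0.  -2.4 -1.1] xaxis 0.024 -1.0 zz -0.994 w 85.1 j [-0.01  0.5  -0.35 -0.05 -0.83 -0.27]
axes(stand rows)
 [[ 0.024 -0.993 -0.114]
 [-1.    -0.024 -0.003]
 [ 0.     0.114 -0.994]]
cm in tool [-4.2 -0.5  0.5] turn to y=-ex: -0.024
```

The force is 2.4 N, matching the carriage's friction, so it is moving. I'll continue to the stop.

Request:
{"api": "send_rows", "payload": {
  "steps": [
    [[-1,0,0,0,1],[-1,0,0,0,1],[-1,0,0,0,1],[-0.8,0,0,0,1]]
  ]
}}

```text
clock: 9.88
position: [521.8, -115.2, 38.8]
ee_rot: [-0.585, 0.809, 0.045, -0.034]
contact_force: [-7.0, -43.1, -0.2]
gripper_width: 85.4
```

```bash
python3 -c "
from h import *
show()"
```

```text
t 9.8833 stand [-144.     4.6   38.8] F [  7.9 -42.9  -0.2] xaxis 0.025 -1.0 zz -0.994 w 85.4 j [ 0.06  0.5  -0.34 -0.05 -0.83 -0.34]
```

It's at the stop: tool y is 4.6 against 4 predicted, and the force has risen. I'll relax, hold briefly, then retreat and rise.

Request:
{"api": "send_rows", "payload": {
  "steps": [
    [[0.1,0,0,0,1],[0,0,0,0,1],[0,0,0,0,1],[1.5,0,0,0,1],[2.5,0,0,0,1],[2.5,0,-1,0,1],[2.5,0.4,-2,0,1],[0,0.5,-3,0,1],[0,0.5,-3,0,1],[0,0,0,0,1]]
  ]
}}

```text
clock: 10.72
position: [492.4, -197.4, 133.0]
ee_rot: [-0.589, 0.806, 0.045, -0.037]
contact_force: [1.3, -0.3, 0.3]
gripper_width: 85.4
```

```bash
python3 -c "
from h import *
show()
im,w=cloud('scene'); cv2.imwrite('pics/s7.png',cv2.resize(im[60:300,100:400],None,fx=2.5,fy=2.5))
t=cloud('top')[1]; w0=np.load('top0.npy')
d=t[290:330,425:470].reshape(-1,3); d=d[(d[:,2]>7)&(d[:,2]<25)]; print('dish',np.median(d,0),len(d))
d=t[175:230,285:335].reshape(-1,3); d=d[d[:,2]>40]; print('bottle',d.min(0),d.max(0))
S=(w-np.array([*O,0])); X=S[...,:2]@EX; Y=S[...,:2]@EY; Z=w[...,2]
m=(Z>54)&(Z<66)&(X>-120)&(X<-10)&(abs(Y)<120); print('carriage y',np.percentile(Y[m],[1,99]),m.sum())
"
```

```text
t 10.7167 stand [-144.1  -82.8  133. ] F [1.3 0.1 0.3] xaxis 0.034 -0.999 zz -0.993 w 85.4 j [-0.09  0.38 -0.27 -0.02 -1.04 -0.21]
dish [ 477.66465003 -210.011389     14.35713209] 216
bottle [651.21109292  43.31664644  40.58397778] [711.2019657  100.92662427 124.91253315]
carriage y [ 16.34950932 119.21768023] 1096
```

View pics/s7.png

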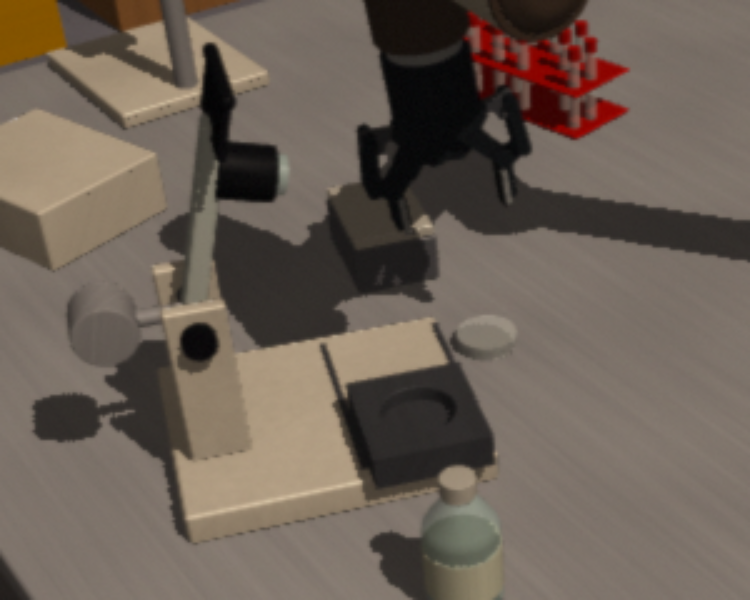

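The lamp arm stands raised, lip at crop (210,50). The carriage overhangs the left edge at its stop, and the dish (485,337), bottle and tip box look where they were. The fingers are clear of everything, so I'm handing in.

```bash
python3 -c "
from h import *
job.job_done(); show()"
```

```text
the job is handed in; nothing more can be done
the job is handed in; nothing more can be done
```

The lamp arm is raised and resting by itself, and the dish carriage is out at its left stop. I handed the job in at about 10.7 s; no verdict was given.

**What I did:**
- **Lamp arm:** I pressed the shut fingers against the front of the lip and carried it up along its arc until it tipped over and went up by itself.
- **Carriage:** I pushed its right end with one finger of the opened gripper to the stop, then backed off and rose clear.

**Last checks:**
- **Lamp arm:** it stands near vertical and looks the same in the last two pictures that show it. Its top was at about 350 mm, which fits the upper stop.
- **Carriage:** its right end is at y ≈ 16 mm, against 15 mm expected at full travel.
- **Bottle:** it moved less than 1 mm.
- **Dish:** it looks unmoved in the scene picture. The top-view depth check read about 15 mm different, and I put that down to the gripper hiding part of the dish.
- **Tip box:** I only checked this by eye, and it was partly behind the gripper. It looked unmoved.
- **Contact:** the force on the robot was about 1 N, so it was touching nothing.

**What did not go as planned:**
- **Stop force:** the push reached 43 N at the wrist as the carriage hit its stop. That was on the finger, not the arm or gripper body, and within the 120 N wrist limit.
- **Tool tilt:** the tool picked up about 13° of tilt during the lip push, so I kept the gripper well forward of the lamp head while pushing the carriage.

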